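# Release a spent filter tube from its push-in fitting

### The arm

A 7-joint arm with a two-finger parallel gripper is mounted at the origin on a cart in front of the work surface, level with it; the furniture and walls round the work are solid. World frame = base frame: x ahead of the robot, y to its left, z up, the work surface at z = 0. Lengths are in m, angles in rad, forces in N, time in s.
With the tool pointing down it reaches from about 0.425 to 0.925 m from the base axis. Payload 6.8 kg.
Tool frame: the origin (TCP) lies at the very end of the fingers, on their centre line; the grasp point (between the pads) lies 19 mm behind it; z points along the fingers, y is the direction in which the jaws open and shut (so a half turn about z gives the same grasp; the last joint's range is limited). The gripper opens to 85 mm and grips with 20 to 120 N. Pads are 22 mm wide; open, the fingers measure 114 mm over their backs; the gripper's body (76 mm by 85 mm) begins 54 mm behind the grasp point. The pads swing forward as they close: fully open they stand 13 mm farther back than shut.
Start: joints at [-1.375, 0.477, 0.022, 1.555, -0.011, 1.109, -0.083], TCP at [0.202, 0.644, 0.231] pointing down, gripper open.
Joint ranges: [-2.96, 2.96], [-0.34, 2.1], [-1.41, 1.46], [0.24, 2.44], [-1.37, 4.51], [0.17, 1.92], [-2.96, 2.96]. Speed limits (rad/s): [2.39, 2.39, 3.14, 3.14, 3.14, 3.14, 3.14].

### API

Orientations are given as a unit quaternion [w, x, y, z].
In Python, from station import bot gives the robot as it stands.
- The arm moves only by the tool move_arm, never from a script. Its argument "commands" is text: rows parted by semicolons, each of 7 numbers parted by spaces: the opening, from 0 (shut) to 1 (fully open), then the shift along the tool's x, y, z in cm, then the turn, a rotation vector about the tool's x, y, z in degrees. In form: gripper tx ty tz rx ry rz; .... A call has 1 to 12 rows; each row shifts and turns the commanded pose from where the row before left it, along the tool's axes as they then stand; what a row does not reach is not made up. A row lasts 1/12 s, in which the tool goes at most 41.7 mm and 7.16 degrees, less where a joint would pass 70% of its speed; a pose out of reach is approached as far as the arm can. A call with a gripper value outside its range is refused whole. The fingers move at their own pace and stop on an object; "force" is the grip in N (left out, the last holds). Time passes only in rows, so rows that do not move let the fingers close. It gives the time, the measured TCP pose, the force and the opening at its end, in the units of the state.
- bot.get_obs(): the state, without advancing time (a new reading comes with each control period).
- bot.read_camera(name): name is "scene" or "top"; returns a dict with "img" (480x640x3 uint8, red, green, blue), "K" (3x3 intrinsics, pixels), "rvec" (rotation vector, rad) and "tvec" (3), from world to camera coordinates, as OpenCV has them. Camera axes: x right, y down, z forward; pixel columns grow to the right and rows downward; lengths in m; the calibration is good to about 2 mm. A picture is of the moment at which its call begins. There is no depth.
- bot.hand_in(): hands the job in, once; it reports no verdict.
The state is a dict: "t": time; "q": joint angles; "joint_vel": joint speeds; "joint_torque": joint torques, N m; "eef_pos": TCP position; "tool_rot": TCP orientation; "contact_force": force on the tool from outside, world axes, zero at the start; "torque": the same for the moment, N m; "gripper_width": opening from 0.0 (shut) to 1.0 (fully open).
Only numpy, scipy, OpenCV 4.12 (cv2) and the standard library are available. Lean on these libraries where they do the work, as an engineer would, in place of code of your own. Each camera call takes 0.05 s, during which the arm holds its last target. There are 200 camera calls.

### The job

The longer of the two filter tubes in the manifold is spent. Push the release collar of its fitting in by the press pad and keep it in until the tube has sprung up out of the grip, then draw the tube out and stand it upright on the floor of the steel tool tray, clear of the tools, set down rather than dropped. Leave the shorter tube locked in its fitting, and the other things where they are.

Things in the scene. Friction and masses are not known exactly. Their poses are not given: they have to be found in the camera images.
- manifold: Fixed two-port filter manifold on an aluminium base plate 150 x 250 x 12 mm. Origin on its underside, midway between the ports, which lie at y = +75 mm (left) and -75 mm (right), x = 0; z up; the press pads are on the -x side. In each port two hidden steel jaws hold the tube's foot flange down against a spring ejector; pushing the collar down opens them.
- long_tube: The spent filter tube, in either port: rigid, upright, white barrel 24 mm in diameter, steel foot flange 36 mm across and 8 mm thick, 140 mm long in all, about 80 g. Origin at the centre of the flange's underside, z up along it. Origin above the manifold's: locked 22 mm, sprung up 39 mm; drawn straight up from there, the flange is clear of the collar at 70 mm.
- short_tube: The good filter tube, in the other port: the same but 105 mm long. Same origin and axes. It must stay locked.
- port_left (a point): Fixed point on the axis of the left port, 70 mm above the table, level with the collar's top when out. The fitting: grey round housing 62 mm across, bore 39 mm, top 52 mm above the table; over it a black release collar 74 mm across, bore 44 mm, with a flat arm to its press pad.
- port_right (a point): The same for the right port (manifold y = -75 mm).
- pad_left (a point): Centre of the top face of the left collar's press pad: round, 36 mm across, 75 mm from the port's axis on the manifold's -x side, 70 mm above the table when the collar is out. Moves down with the collar.
- pad_right (a point): The same for the right collar.
- collar_left (a joint): Travel of the left release collar (m): 0 out (up), 0.012 fully in (down). Slides straight; spring return, 3.5 N at the start, 12 N fully in. At 7 to 10 mm the jaws clear the flange and the ejector lifts the tube 18 mm in about half a second. Let go before that, the jaws catch again; after, the collar springs up and the tube stays raised, loose.
- collar_right (a joint): The same for the right collar.
- tool_tray: Fixed rectangular stainless steel tray, 206 mm along its x, 150 mm along its y, rim 18 to 20 mm high, floor 2 mm thick and 2 mm above the table, walls 2 mm. Origin at the centre of its underside. The tools lie along x in its -y half; the +y half is empty.
- forceps: Curved steel forceps, 131 x 12 x 9 mm, lying in the tray along their own x. Origin at the centre of the underside.
- needle_probe: Mounted needle, 140 x 8 x 8 mm, lying in the tray along its own x. Origin at the centre of the underside.
- tin: Bystander: round flat steel tin, 114 mm across, 17 mm high, loose on the table. Origin at the centre of its underside.
- dish: Bystander: covered petri dish, 60 mm across, 14 mm high, loose. Origin at the centre of its underside.
- marker: Bystander: pen, 135 mm long along its y, 16 mm thick, loose. Origin at the centre of its underside.
There are look-alikes about, which are no part of the job. Leave any orange look-alike of the short_tube alone. What is shaped like the long_tube but pink is not meant.

How it is judged:
On the way, in this order (a step that is already met when the one before it is completed fails the run):
1. the collar of the long tube's fitting is being pushed in, the tube still in its fitting (((value of joint collar_left above 0.005 m and horizontal distance between long_tube and port_left below 0.008 m) or (value of joint collar_right above 0.005 m and horizontal distance between long_tube and port_right below 0.008 m))).
2. the long tube has sprung up out of the grip, still in its fitting (z of long_tube in the frame of manifold above 0.035 m and (horizontal distance between long_tube and port_left below 0.008 m or horizontal distance between long_tube and port_right below 0.008 m)), for 0.05 s.
3. the long tube is drawn out, its foot above the collar (z of long_tube in the frame of manifold above 0.074 m), for 0.05 s.
At the end, for the whole second after the job is handed in: The long tube stands at rest within 0.08 rad of upright, its foot on the tray floor (origin under 6 mm high) and touching neither tool; both collars are out within 2 mm; the short tube is still locked in its port (origin under 26 mm above the manifold's) (x of long_tube in the frame of tool_tray between -0.085 and 0.085 m and y of long_tube in the frame of tool_tray between -0.057 and 0.057 m and height (world z) of long_tube below 0.006 m and angle between long_tube's own z axis and vertical below 0.08 rad and linear speed of long_tube below 0.02 m/s and angular speed of long_tube below 0.2 rad/s and not (contact force between long_tube and forceps above 0.05 N) and not (contact force between long_tube and needle_probe above 0.05 N) and value of joint each of collar_left, collar_right below 0.002 m and z of short_tube in the frame of manifold below 0.026 m and (horizontal distance between short_tube and port_left below 0.008 m or horizontal distance between short_tube and port_right below 0.008 m)).
It fails at once if the short tube is released (risen more than 9 mm) (z of short_tube in the frame of manifold above 0.03 m).
It fails at once if the long tube is dropped or flung (over 0.7 m/s with no finger on it) (linear speed of long_tube above 0.7 m/s and contact force between the fingers and long_tube below 0.05 N).
It fails at once if a bystander (tin, dish or marker) is moved more than 40 mm (distance of any of tin, dish, marker from where it was at the start of the episode above 0.04 m).
It fails at once if a tool in the tray is moved more than 40 mm (distance of any of forceps, needle_probe from where it was at the start of the episode above 0.04 m).
It also fails if it takes over 48 s, if anything falls off the work surface, if the arm or the gripper's body presses on something with over 40 N, if the wrist force passes 120 N, or if a joint passes its speed limit or range.

## Working session

There is one attempt and no reset: what is moved stays moved. The work goes in short steps, Python scripts to look and compute and a tool call to move; the robot and the scene stay as the last step left them, time stands still between calls to the robot, and variables do not carry over. Pictures are saved under pics/ and viewed, about 8 in all and at most 12, crops included, and the job is handed in when it is done.

Besides the shell and the picture viewer there is one more tool, called after "Call:" as name(argument=value, ...) on one line, values as JSON. move_arm: Moves the arm, as the interface text tells. Its arguments: {"type":"object","properties":{"commands":{"type":"string"},"force":{"type":"number"}},"required":["commands"]}

```bash
mkdir -p pics
cat > h.py <<'E'
import numpy as np, cv2
from station import bot
def cam(n):
    c=bot.read_camera(n); c['R']=cv2.Rodrigues(np.array(c['rvec'],float))[0]; c['t']=np.array(c['tvec'],float).ravel(); c['K']=np.array(c['K']); return c
def ray(c,u,v,z):
    d=c['R'].T@np.linalg.solve(c['K'],[u,v,1.]); o=-c['R'].T@c['t']; return o+d*(z-o[2])/d[2]
def proj(c,p):
    return cv2.projectPoints(np.array(p,float).reshape(-1,3),np.array(c['rvec'],float),c['t'],c['K'],None)[0].reshape(-1,2)
def save(c,n,crop=None,s=1):
    im=c['img'][...,::-1]
    if crop: im=im[crop[1]:crop[3],crop[0]:crop[2]]
    cv2.imwrite('pics/'+n,cv2.resize(im,None,fx=s,fy=s,interpolation=cv2.INTER_CUBIC))
E
python3 - <<'E'
from h import *
for n in('top','scene'):
    c=cam(n); save(c,n+'1.png'); print(n,-c['R'].T@c['t'],c['R'][2],c['K'][0,0])
o=bot.get_obs(); print(o)
E
```

```text
top [0.33105327 0.07719983 1.37450274] [ 0.16352323  0.0073417  -0.98651217] 505.75403797435854
scene [ 0.10110387 -0.85745869  0.75780427] [ 0.34464239  0.75214689 -0.56169091] 575.0814799862194
{'t': 0.1, 'q': array([-1.37511022,  0.4777575 ,  0.02234758,  1.55633186, -0.01150811,
        1.10929467, -0.08311214]), 'joint_vel': array([ 0.00219345, -0.00236684,  0.00105733, -0.00201061, -0.00066297,
       -0.00188442,  0.00046851]), 'joint_torque': array([ 4.26351922e-03, -5.97754097e+01,  1.61371004e+00, -2.81953937e+01,
        1.28402200e-02,  5.14561980e-03,  7.22070297e-06]), 'eef_pos': array([0.20176966, 0.64358832, 0.23040491]), 'tool_rot': array([-6.76767972e-05,  1.51309552e-01,  9.88486079e-01, -8.28837331e-04]), 'contact_force': array([-0.32265638,  0.44205865,  0.34286672]), 'torque': array([0.00383437, 0.02167145, 0.01138554]), 'gripper_width': 1.000899968309271}
```

View pics/top1.png

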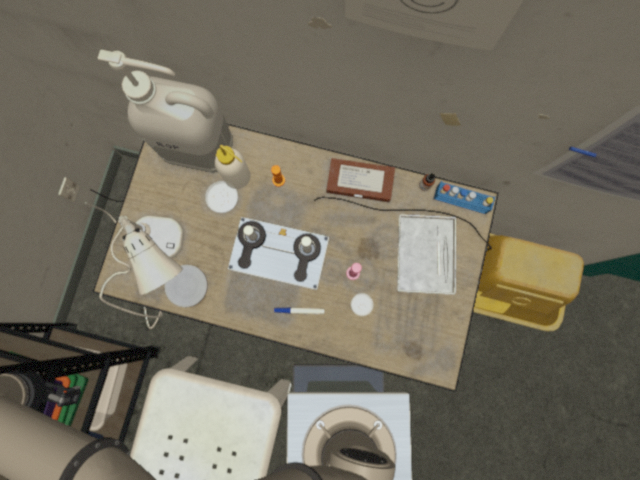

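View pics/scene1.png

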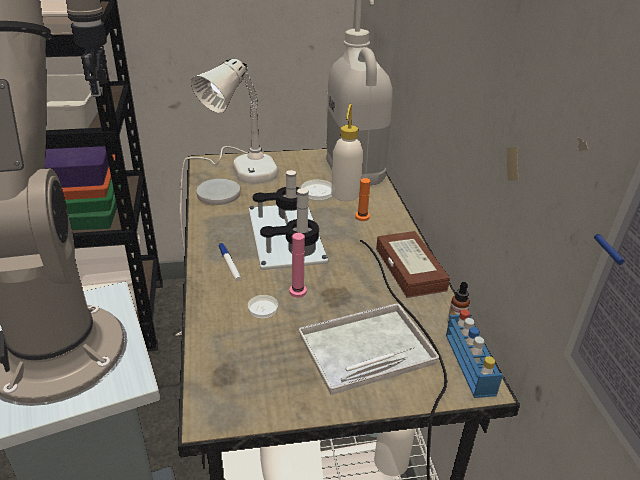

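The top view shows the manifold at about (280,253), with port collars at (251,235) and (307,245) and pads at (244,265) and (301,276). The tray is at (427,253) and the pink decoy at (354,271). In the scene view the nearer tube, in the right port, looks longer. Next I'll enlarge both to measure.

Run:
```python
from h import *
t=cam('top'); s=cam('scene')
a=cv2.resize(t['img'][205:305,225:345],None,fx=4,fy=4,interpolation=cv2.INTER_CUBIC)
b=cv2.resize(s['img'][160:280,240:340],None,fx=3.2,fy=3.3334,interpolation=cv2.INTER_CUBIC)
im=np.zeros((400,800,3),np.uint8); im[:400,:480]=a; im[:,480:]=b
cv2.imwrite('pics/crop.png',im[...,::-1])
# dark blobs in top
hsv=cv2.cvtColor(t['img'],cv2.COLOR_RGB2HSV)
m=np.zeros((480,640),np.uint8); m[205:305,225:345]=(hsv[205:305,225:345,2]<70)*255
n,l,st,ce=cv2.connectedComponentsWithStats(m)
for i in range(1,n):
    if st[i,4]>4: print(st[i],ce[i].round(1),ray(t,*ce[i],.07).round(3))
# tray corners: bright low sat
m=np.zeros((480,640),np.uint8); m[205:305,385:465]=((hsv[205:305,385:465,2]>130)&(hsv[205:305,385:465,1]<40))*255
m=cv2.morphologyEx(m,cv2.MORPH_CLOSE,np.ones((5,5)))
cs=max(cv2.findContours(m,0,2)[0],key=cv2.contourArea); r=cv2.minAreaRect(cs); bx=cv2.boxPoints(r); print(r,[ray(t,*p,.019).round(3) for p in bx])
```

```text
[239 226  26  29 107] [249.5 242.3] [0.541 0.259 0.07 ]
[311 257   5   3   5] [313.  258.2] [0.498 0.093 0.07 ]
((426.0, 254.0), (80.0, 60.0), 90.0) [array([ 0.626, -0.133,  0.019]), array([ 0.626, -0.297,  0.019]), array([ 0.408, -0.287,  0.019]), array([ 0.408, -0.127,  0.019])]
```

View pics/crop.png

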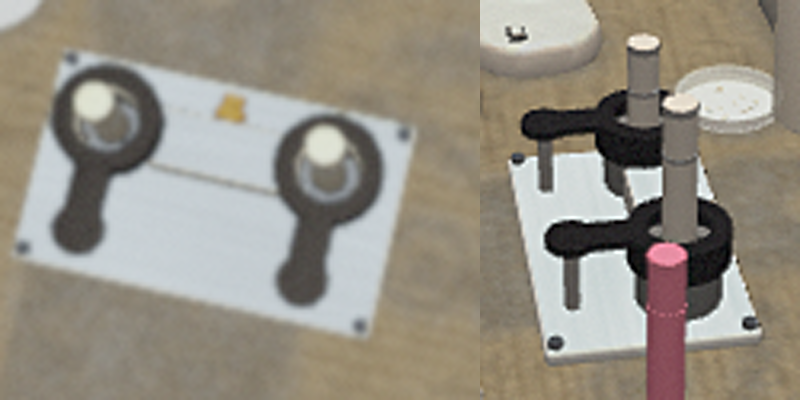

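The crop shows pads at (78,230) and (302,283), collars at (107,118) and (329,170), and tube caps at (94,101) and (323,145). In the scene half the caps are at (644,43) and (681,103).

Run:
```python
from h import *
t=cam('top'); s=cam('scene')
T=lambda x,y:(x/4+225-.37,y/4+205-.37); S=lambda x,y:((x-480)/3.2+240-.35,y/3.3334+160-.35)
P={k:ray(t,*T(*v),.07) for k,v in dict(padL=(78,230),padR=(302,283),colL=(107,118),colR=(329,170)).items()}
for k,v in P.items(): print(k,v.round(4))
d=P['colL']-P['colR']; print('sep',np.linalg.norm(d),'yaw',np.degrees(np.arctan2(-d[0],d[1])),[np.linalg.norm(P['col'+i]-P['pad'+i]) for i in'LR'])
for i in 'LR': e=P['col'+i]-P['pad'+i]; print(np.degrees(np.arctan2(e[1],e[0])))
# base plate corner bolts at z=.012
B=[ray(t,*T(*p),.015) for p in((70,58),(404,133),(360,326),(22,247))]; c=np.mean(B,0); print('plate',c.round(4),[np.linalg.norm(B[i]-B[i-1]).round(4) for i in range(4)])
def tri(a,b):
    A=[]
    for c,(u,v) in((t,a),(s,b)):
        M=c['K']@np.c_[c['R'],c['t']]; A+= [u*M[2]-M[0],v*M[2]-M[1]]
    X=np.linalg.svd(np.array(A))[2][-1]; return X[:3]/X[3]
print('capL',tri(T(94,101),S(644,43)),'capR',tri(T(323,145),S(681,103)))
a=cv2.resize(t['img'][200:310,380:480],None,fx=4,fy=4,interpolation=cv2.INTER_CUBIC)
b=cv2.resize(s['img'][295:405,290:450],None,fx=2.5,fy=4,interpolation=cv2.INTER_CUBIC)
cv2.imwrite('pics/tray.png',np.hstack([a,b])[...,::-1])
```

```text
padL [0.4885 0.2722 0.07  ]
padR [0.4538 0.1265 0.07  ]
colL [0.5624 0.2548 0.07  ]
colR [0.5276 0.1092 0.07  ]
sep 0.1496947120972469 yaw -13.424785017765652 [np.float64(0.07586018450140498), np.float64(0.07580861572430188)]
-13.250285120309034
-13.198823702661103
plate [0.5222 0.1889 0.015 ] [np.float64(0.1336), np.float64(0.2351), np.float64(0.1347), np.float64(0.2347)]
capL [0.56321885 0.2561019  0.12341769] capR [0.5292765  0.11085471 0.15832666]
```

View pics/tray.png

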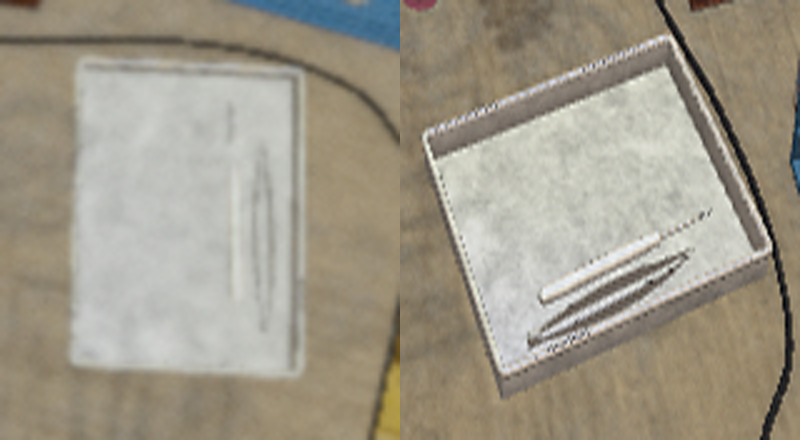

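The tray crop shows rim corners at about (76,62), (302,69), (301,376) and (71,366). The needle is at x≈235 and the forceps further right, so the left half is free. The cap heights (0.158 and 0.123) confirm that the long tube is in the right port. Next I'll get the tray pose and the obstacle positions.

Run:
```python
from h import *
t=cam('top'); s=cam('scene')
C=[ray(t,x/4+380-.37,y/4+200-.37,.019) for x,y in((76,62),(302,69),(301,376),(71,366))]
print(np.round(C,3).tolist(),[np.linalg.norm(C[i]-C[i-1]).round(3) for i in range(4)],np.mean(C,0).round(4))
D=[ray(s,(x-400)/2.5+290-.3,y/4+295-.37,.019) for x,y in((425,133),(668,38),(770,252),(500,375))]
print(np.round(D,3).tolist(),np.mean(D,0).round(4))
M=(C[0]+C[3]-C[1]-C[2])[:2]; print('tray y dir',M/np.linalg.norm(M))
def tri(a,b):
    A=[]
    for c,(u,v) in((t,a),(s,b)):
        Mx=c['K']@np.c_[c['R'],c['t']]; A+= [u*Mx[2]-Mx[0],v*Mx[2]-Mx[1]]
    X=np.linalg.svd(np.array(A))[2][-1]; return (X[:3]/X[3]).round(3)
print('pink',tri((352.5,266),(298,236)),'pinkfoot',ray(s,298,293,.0))
print('lamphead tip',tri((126,227),(240,62)),'bell',tri((163,282),(205,98)),'bottle',tri((226,153),(350,108)))
o=bot.get_obs();print(o['t'],o['eef_pos'])
R=cv2.Rodrigues(np.zeros(3))[0]
```

```text
[[0.623, -0.14, 0.019], [0.618, -0.294, 0.019], [0.409, -0.284, 0.019], [0.416, -0.131, 0.019]] [np.float64(0.207), np.float64(0.154), np.float64(0.209), np.float64(0.153)] [ 0.5167 -0.2126  0.019 ]
[[0.418, -0.135, 0.019], [0.62, -0.147, 0.019], [0.612, -0.299, 0.019], [0.407, -0.287, 0.019]] [ 0.5143 -0.2171  0.019 ]
tray y dir [0.03942954 0.99922235]
pink [ 0.47  -0.005  0.13 ] pinkfoot [ 0.46399772 -0.0200805   0.        ]
lamphead tip [0.529 0.489 0.321] bell [0.417 0.42  0.268] bottle [0.727 0.293 0.245]
0.4 [0.20191836 0.64403674 0.23118103]
```

Call:
move_arm(commands="1 0 0 -3.4 0 0 0;1 0 0 -3.4 0 0 0;1 0 0 -3.4 0 0 0;1 0 0 -3.4 0 0 0;1 0 0 -3.4 0 0 0;1 0 0 -3 0 0 0;0 -1.4 -1.5 0 0 0 0;0 -2 -2.1 0 0 0 0;0 -2 -2.1 0 0 0 0;0 -2 -2.1 0 0 0 0;0 -2 -2.1 0 0 0 0;0 -2 -2.1 0 0 0 0")

```text
t: 1.4
eef_pos: [0.2753, 0.4941, 0.4313]
tool_rot: [-0.0, 0.151, 0.988, 0.0]
contact_force: [0.4, 0.3, 0.1]
gripper_width: 0.14
```

Call:
move_arm(commands="0 -2 -2.1 0 0 0 0;0 -2 -2.1 0 0 0 0;0 -2 -2.1 0 0 0 0;0 -2 -2.1 0 0 0 0;0 -2 -2.1 0 0 0 0;0 -2 -2.1 0 0 0 0;0 -2 -2.1 0 0 0 0;0 -2 -2.1 0 0 0 0;0 -2 -2.1 0 0 0 0;0 -2 -2.1 0 0 0 0;0 -2 -2.1 0 0 0 0;0 -1 -1 0 0 0 0")

```text
t: 2.4
eef_pos: [0.4236, 0.1928, 0.4317]
tool_rot: [0.0, 0.154, 0.988, 0.0]
contact_force: [0.9, -0.1, 0.2]
gripper_width: 0.004
```

```bash
cat >> h.py <<'E'
from scipy.spatial.transform import Rotation as Ro
def rot(): 
    q=bot.get_obs()['tool_rot']; return Ro.from_quat([q[1],q[2],q[3],q[0]]).as_matrix()
def to(p):
    o=bot.get_obs(); R=rot(); print('t',o['t'],'tcp',o['eef_pos'].round(4),'F',o['contact_force'].round(1),'w',round(o['gripper_width'],3),'\nR',R.round(3).tolist(),'q',o['q'].round(2))
    print('shift cm',(100*R.T@(np.array(p)-o['eef_pos'])).round(2))
E
python3 -c "
from h import *
to([.454,.127,.09])"
```

```text
t 2.4 tcp [0.4236 0.1928 0.4317] F [ 0.9 -0.1  0.2] w 0.004 
R [[-0.953, 0.304, 0.001], [0.304, 0.953, 0.0], [-0.001, 0.0, -1.0]] q [-0.92 -0.03  0.35  1.75  0.01  1.42  0.69]
shift cm [-4.86 -5.35 34.17]
```

Call:
move_arm(commands="0 -1.6 -1.8 0 0 0 0;0 -1.6 -1.8 0 0 0 0;0 -1.6 -1.7 0 0 0 0;0 0 0 3.5 0 0 0;0 0 0 3.5 0 0 0;0 0 0 3.5 0 0 0;0 0 0 3.5 0 0 0;0 0 0 3.5 0 0 0;0 0 0 3.5 0 0 0;0 0 0 3.5 0 0 0;0 0 0 0 0 0 0;0 0 0 0 0 0 0")

```text
t: 3.4
eef_pos: [0.4512, 0.1313, 0.1858]
tool_rot: [-0.001, 0.151, 0.988, -0.001]
contact_force: [0.5, 0.0, 0.7]
gripper_width: -0.001
```

```bash
python3 -c "
from h import *
to([.454,.127,.072])"
```

```text
t 3.4 tcp [0.4512 0.1313 0.1858] F [0.5 0.  0.7] w -0.001 
R [[-0.954, 0.299, -0.003], [0.299, 0.954, -0.002], [0.002, -0.003, -1.0]] q [-0.8   0.2   0.44  2.1  -0.11  0.87  0.97]
shift cm [-0.42 -0.29 11.38]
```

Call:
move_arm(commands="0 -0.4 -0.3 3 0 0 0;0 0 0 3 0 0 0;0 0 0 3 0 0 0;0 0 0 1.6 0 0 0;0 0 0 0 0 0 0;0 0 0 0 0 0 0")

```text
t: 3.9
eef_pos: [0.4565, 0.1284, 0.082]
tool_rot: [0.001, 0.151, 0.988, 0.001]
contact_force: [-0.3, 0.9, 0.6]
gripper_width: -0.005
```

Run:
```python
from h import *
to([.454,.127,.058])
t=cam('top'); s=cam('scene')
a=cv2.resize(t['img'][205:305,245:345],None,fx=4,fy=4,interpolation=cv2.INTER_CUBIC)
b=cv2.resize(s['img'][160:280,240:340],None,fx=3.3334,fy=3.3334,interpolation=cv2.INTER_CUBIC)
cv2.imwrite('pics/press.png',np.hstack([a,b[:,:400]])[...,::-1])
```

```text
t 3.9 tcp [0.4565 0.1284 0.082 ] F [-0.3  0.9  0.6] w -0.005 
R [[-0.954, 0.299, 0.002], [0.299, 0.954, 0.001], [-0.001, 0.002, -1.0]] q [-0.72  0.39  0.38  2.17 -0.24  0.62  1.1 ]
shift cm [ 0.2  -0.21  2.4 ]
```

View pics/press.png

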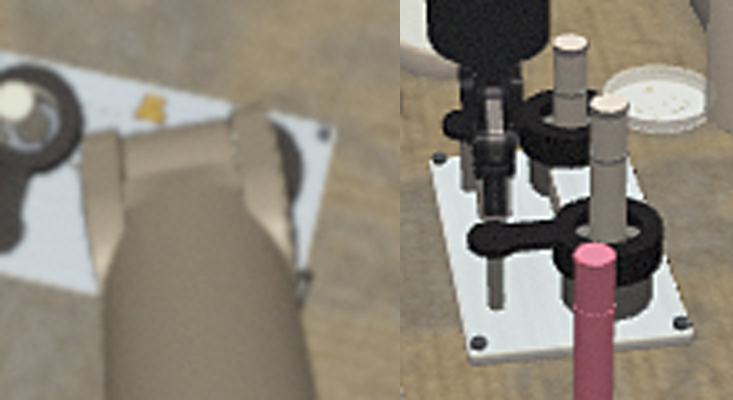

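The closed tip sits at (490,215), just above the right pad at (490,238), and the gripper is clear of both tubes. Now the press.

Call:
move_arm(commands="0 0.1 -0.1 0.6 0 0 0;0 0.1 -0.1 0.5 0 0 0;0 0 0 0.4 0 0 0;0 0 0 0.4 0 0 0;0 0 0 0.3 0 0 0;0 0 0 0.2 0 0 0;0 0 0 0 0 0 0;0 0 0 0 0 0 0;0 0 0 0 0 0 0;0 0 0 0 0 0 0")

```text
t: 4.83
eef_pos: [0.4533, 0.1271, 0.0574]
tool_rot: [0.0, 0.151, 0.988, 0.001]
contact_force: [-3.1, 0.2, 16.6]
gripper_width: -0.0
```

Run:
```python
from h import *
to([.454,.127,.057])
s=cam('scene'); save(s,'p2.png',(240,150,340,280),4)
```

```text
t 4.8333 tcp [0.4533 0.1271 0.0574] F [-3.1  0.2 16.6] w -0.0 
R [[-0.954, 0.299, 0.001], [0.299, 0.954, 0.002], [-0.001, 0.002, -1.0]] q [-0.69  0.43  0.35  2.19 -0.27  0.56  1.13]
shift cm [-0.07  0.01  0.04]
```

View pics/p2.png

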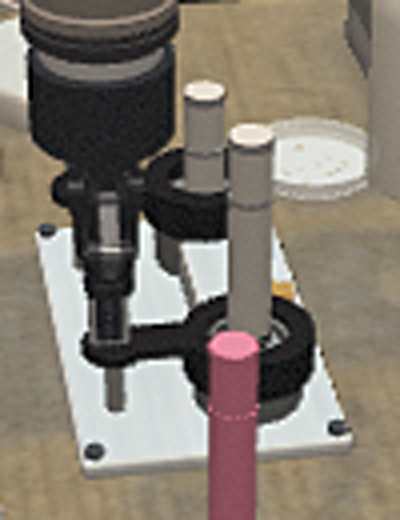

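The cap rose from row 191 to 183.5, which matches about 17 mm of lift, and the collar is down. I'll hold a little longer, release, and go above the tube.

Call:
move_arm(commands="0 0 0 0 0 0 0;0 0 0 0 0 0 0;0 0 0 0 0 0 0;0 0 0 -0.8 0 0 0;0 0 0 -0.8 0 0 0;0 0 0 -2 0 0 0;0 0 0 -3 0 0 0;0 0 0 -3.5 0 0 0;0 0 0 -3.5 0 0 0;1 0 0 -2.2 0 0 0;1 0 0 0 0 0 0")

```text
t: 5.8
eef_pos: [0.455, 0.1272, 0.2187]
tool_rot: [0.003, 0.151, 0.988, 0.003]
contact_force: [0.1, 0.6, -1.1]
gripper_width: 0.273
```

Call:
move_arm(commands="1 -2 0.2 0 0 0 0;1 -2 0.2 0 0 0 0;1 -2 0.1 0 0 0 0;1 -1.6 0.1 0 0 0 0;1 0 0 0 0 0 0;1 0 0 0 0 0 0;1 0 0 0 0 0 0")

```text
t: 6.38
eef_pos: [0.5256, 0.1094, 0.2134]
tool_rot: [-0.001, 0.151, 0.988, -0.0]
contact_force: [-0.7, 0.1, 0.5]
gripper_width: 1.0
```

Run:
```python
from h import *
to([.528,.110,.13])
s=cam('scene'); save(s,'p3.png',(240,130,340,280),4)
# cap position: ray at raised cap height
```

```text
t 6.3833 tcp [0.5256 0.1094 0.2134] F [-0.7  0.1  0.5] w 1.0 
R [[-0.954, 0.299, -0.002], [0.299, 0.954, -0.001], [0.002, -0.001, -1.0]] q [-0.72  0.29  0.48  1.93 -0.16  0.96  1.11]
shift cm [-0.23  0.14  8.34]
```

View pics/p3.png

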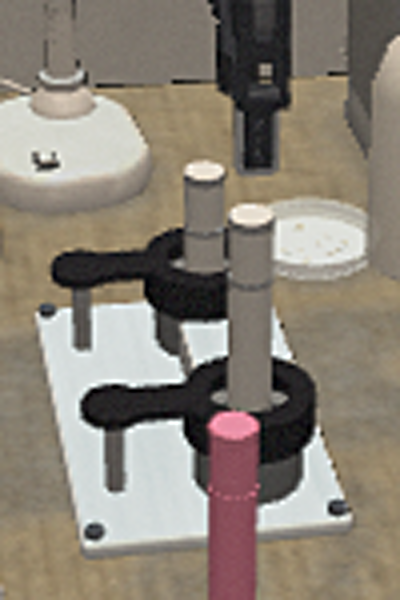

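The collar is back up and the cap stays raised at row 184. The gripper is open above the tube, so I'll descend and grip.

Call:
move_arm(commands="1 -0.3 0.1 2.5 0 0 0;1 0 0 2.5 0 0 0;1 0 0 2.3 0 0 0;1 0 0 1.2 0 0 0;1 0 0 0 0 0 0;0.5 0 0 0 0 0 0;0.3 0 0 0 0 0 0;0 0 0 0 0 0 0;0 0 0 0 0 0 0;0 0 0 0 0 0 0;0 0 0 0 0 0 0;0 0 0 0 0 0 0", force=30)

```text
t: 7.43
eef_pos: [0.5304, 0.1096, 0.1298]
tool_rot: [0.0, 0.151, 0.988, 0.0]
contact_force: [0.7, -0.3, 1.5]
gripper_width: 0.274
```

Run:
```python
from h import *
to([.528,.110,.13])
```

```text
t 7.4333 tcp [0.5304 0.1096 0.1298] F [ 0.7 -0.3  1.5] w 0.274 
R [[-0.954, 0.299, 0.001], [0.299, 0.954, 0.001], [-0.001, 0.001, -1.0]] q [-0.67  0.41  0.44  1.99 -0.24  0.79  1.18]
shift cm [ 0.24 -0.04 -0.02]
```

The width is 0.274 × 85 = 23 mm, so the barrel is held. Now I'll draw it straight up.

Call:
move_arm(commands="0 0 0 -0.6 0 0 0;0 0 0 -0.8 0 0 0;0 0 0 -1 0 0 0;0 0 0 -1.2 0 0 0;0 0 0 -1.5 0 0 0;0 0 0 -2 0 0 0;0 0 0 -2.5 0 0 0;0 0 0 -2.5 0 0 0;0 0 0 -2.5 0 0 0;0 0 0 -2 0 0 0;0 0 0 0 0 0 0;0 0 0 0 0 0 0")

```text
t: 8.43
eef_pos: [0.5306, 0.1095, 0.2971]
tool_rot: [0.001, 0.151, 0.988, 0.001]
contact_force: [0.0, -0.7, -2.1]
gripper_width: 0.267
```

Run:
```python
from h import *
to([.517,-.182,.30])
s=cam('scene'); save(s,'p4.png',(200,60,400,300),2.4)
```

```text
t 8.4333 tcp [0.5306 0.1095 0.2971] F [ 0.  -0.7 -2.1] w 0.267 
R [[-0.954, 0.299, 0.003], [0.299, 0.954, 0.002], [-0.002, 0.002, -1.0]] q [-0.75  0.2   0.51  1.82 -0.11  1.14  1.06]
shift cm [ -7.43 -28.22  -0.34]
```

View pics/p4.png

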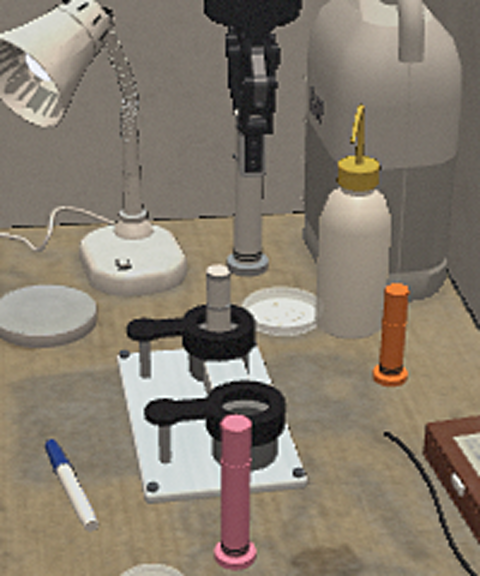

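The tube is out and upright in the fingers, with its foot at (247,262) and the short tube still locked. Now I'll carry it to the tray.

Call:
move_arm(commands="0 -0.3 -1 0 0 0 0;0 -0.5 -1.8 0 0 0 0;0 -0.7 -2.7 0 0 0 0;0 -0.7 -2.8 0 0 0 0;0 -0.8 -2.8 0 0 0 0;0 -0.8 -2.8 0 0 0 0;0 -0.8 -2.8 0 0 0 0;0 -0.7 -2.8 0 0 0 0;0 -0.7 -2.8 0 0 0 0;0 -0.7 -2.7 0 0 0 0;0 -0.5 -2 0 0 0 0;0 -0.3 -1.2 0 0 0 0")

```text
t: 9.48
eef_pos: [0.5151, -0.186, 0.2943]
tool_rot: [-0.001, 0.153, 0.988, -0.001]
contact_force: [-0.1, -0.0, -0.5]
gripper_width: 0.271
```

Call:
move_arm(commands="0 0 0 1 0 0 0;0 0 0 2.5 0 0 0;0 0 0 3 0 0 0;0 0 0 3 0 0 0;0 0 0 3 0 0 0;0 0 0 2.5 0 0 0;0 0 0 1.5 0 0 0;0 0 0 0 0 0 0;0 0 0 0 0 0 0;0 0 0 0 0 0 0")

```text
t: 10.32
eef_pos: [0.5174, -0.1819, 0.1307]
tool_rot: [0.0, 0.151, 0.989, -0.0]
contact_force: [-0.2, -0.4, -0.5]
gripper_width: 0.269
```

Run:
```python
from h import *
to([.517,-.182,.095])
s=cam('scene'); save(s,'p5.png',(260,200,460,410),2.8)
```

```text
t 10.3167 tcp [ 0.5174 -0.1819  0.1307] F [-0.2 -0.4 -0.5] w 0.269 
R [[-0.954, 0.299, 0.0], [0.299, 0.954, -0.0], [-0.0, -0.0, -1.0]] q [-0.23  0.44  0.59  1.98 -0.33  0.81  1.81]
shift cm [ 0.04 -0.02  3.57]
```

View pics/p5.png

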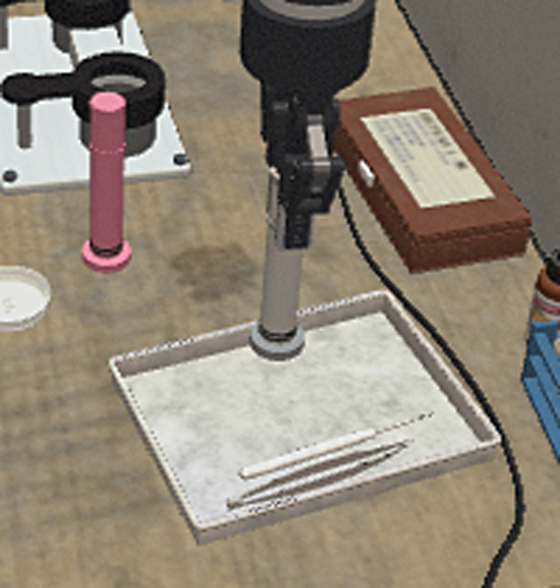

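The tube hangs upright over the empty half, with its foot at (277,345), clear of the wall and tools. I'll lower it gently.

Call:
move_arm(commands="0 0 0 1 0 0 0;0 0 0 1 0 0 0;0 0 0 0.7 0 0 0;0 0 0 0.4 0 0 0;0 0 0 0.2 0 0 0;0 0 0 0 0 0 0;0 0 0 0 0 0 0")

```text
t: 10.95
eef_pos: [0.5172, -0.1822, 0.0973]
tool_rot: [-0.0, 0.151, 0.988, -0.0]
contact_force: [-0.6, -0.8, -0.5]
gripper_width: 0.27
```

Call:
move_arm(commands="0 0 0 0.1 0 0 0;0 0 0 0.1 0 0 0;0 0 0 0 0 0 0;0 0 0 0 0 0 0")

```text
t: 11.28
eef_pos: [0.5172, -0.182, 0.0954]
tool_rot: [0.0, 0.151, 0.988, 0.0]
contact_force: [0.6, 0.1, -1.0]
gripper_width: 0.274
```

No contact yet, so I'll go down in 1 mm steps and watch the force.

Call:
move_arm(commands="0 0 0 0.1 0 0 0;0 0 0 0 0 0 0;0 0 0 0 0 0 0")

```text
t: 11.53
eef_pos: [0.5172, -0.182, 0.0942]
tool_rot: [-0.0, 0.151, 0.988, 0.0]
contact_force: [0.1, 0.0, -0.8]
gripper_width: 0.27
```

Call:
move_arm(commands="0 0 0 0.1 0 0 0;0 0 0 0 0 0 0;0 0 0 0 0 0 0")

```text
t: 11.78
eef_pos: [0.5172, -0.182, 0.0932]
tool_rot: [-0.0, 0.151, 0.988, 0.0]
contact_force: [0.2, 1.3, -1.0]
gripper_width: 0.274
```

Call:
move_arm(commands="0 0 0 0.1 0 0 0;0 0 0 0 0 0 0;0 0 0 0 0 0 0")

```text
t: 12.03
eef_pos: [0.5176, -0.1823, 0.0929]
tool_rot: [0.0, 0.151, 0.988, 0.0]
contact_force: [-1.2, 0.2, 5.0]
gripper_width: 0.27
```

Call:
move_arm(commands="0 0 0 0.1 0 0 0;0 0 0 0 0 0 0;0 0 0 0 0 0 0")

```text
t: 12.28
eef_pos: [0.5178, -0.1829, 0.0928]
tool_rot: [0.001, 0.152, 0.988, 0.0]
contact_force: [-3.3, 0.1, 14.1]
gripper_width: 0.275
```

Run:
```python
from h import *
to([.517,-.182,.095])
s=cam('scene'); save(s,'p6.png',(310,230,410,360),4.5)
```

```text
t 12.2833 tcp [ 0.5178 -0.1829  0.0928] F [-3.3  0.1 14.1] w 0.275 
R [[-0.954, 0.3, 0.002], [0.3, 0.954, -0.0], [-0.002, 0.0, -1.0]] q [-0.2   0.5   0.55  2.   -0.38  0.73  1.85]
shift cm [ 0.1   0.06 -0.22]
```

View pics/p6.png

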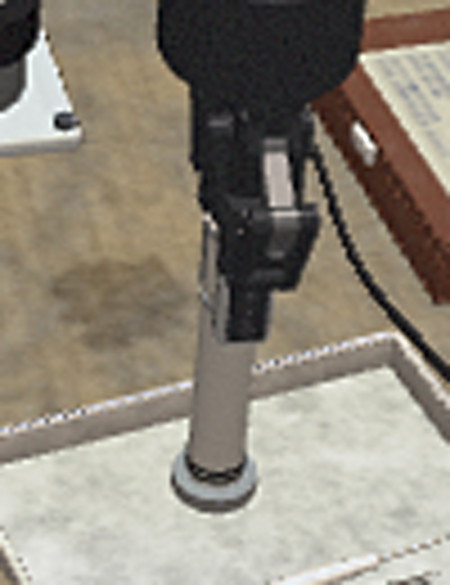

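Contact gives 14 N on the floor, with the foot at (215,485). I'll back off 1 mm, open partway so the barrel comes free evenly, open fully, then retreat straight up.

Call:
move_arm(commands="0 0 0 -0.1 0 0 0;0 0 0 0 0 0 0;0.3 0 0 0 0 0 0;0.35 0 0 0 0 0 0;0.45 0 0 0 0 0 0;0.6 0 0 0 0 0 0;0.8 0 0 0 0 0 0;1 0 0 0 0 0 0;1 0 0 0 0 0 0;1 0 0 0 0 0 0;1 0 0 0 0 0 0;1 0 0 0 0 0 0")

```text
t: 13.33
eef_pos: [0.5172, -0.1821, 0.0923]
tool_rot: [-0.0, 0.151, 0.988, -0.0]
contact_force: [-0.4, -0.5, 0.7]
gripper_width: 1.0
```

Call:
move_arm(commands="1 0 0 -0.5 0 0 0;1 0 0 -1 0 0 0;1 0 0 -2 0 0 0;1 0 0 -2.5 0 0 0;1 0 0 -2.5 0 0 0;1 0 0 -2.5 0 0 0;1 0 0 -2.5 0 0 0;1 0 0 -2.5 0 0 0;1 0 0 0 0 0 0;1 0 0 0 0 0 0")

```text
t: 14.17
eef_pos: [0.518, -0.1824, 0.2544]
tool_rot: [0.002, 0.151, 0.988, 0.0]
contact_force: [0.1, -0.4, -1.2]
gripper_width: 1.003
```

Run:
```python
from h import *
to([.517,-.182,.095])
s=cam('scene'); save(s,'p7.png',(200,130,460,400),2.2)
for z in (0.004,.144): print(z,proj(s,[.517,-.182,z]))
```

```text
t 14.1667 tcp [ 0.518  -0.1824  0.2544] F [ 0.1 -0.4 -1.2] w 1.003 
R [[-0.954, 0.299, 0.004], [0.299, 0.954, -0.0], [-0.004, 0.001, -1.0]] q [-0.32  0.28  0.67  1.87 -0.2   1.05  1.7 ]
shift cm [ 1.700e-01 -1.000e-02  1.594e+01]
0.004 [[358.10399127 335.56452551]]
0.144 [[363.40460247 276.45590673]]
```

View pics/p7.png

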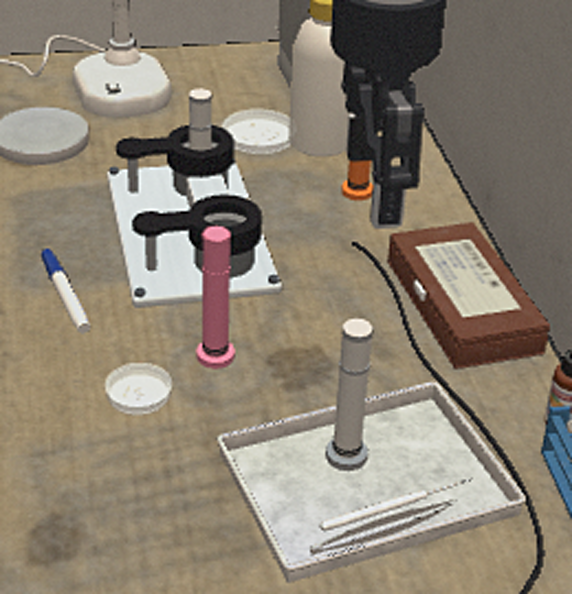

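The tube stands alone and upright in the tray's empty half: foot at (347,456), cap at (356,326), close to the projected vertical. Both collars are up, the short tube is seated, and the bystanders are where they were.

```bash
python3 -c "
from h import *
print(bot.hand_in())"
```

```text
the job is handed in; nothing more can be done
None
```

The job is done and handed in at about 14 s; the hand-in gives no verdict. The long tube was in the right port (caps measured at 0.158 m against 0.123 m). I pressed that collar's pad with the closed fingers until the tube had risen about 17 mm, then let the collar spring back. I drew the tube straight up and lowered it in 1 mm steps onto the tray floor, in the empty half, before letting go.

**Last checks:**
- The final picture shows the tube standing free about 33 mm to the +y side of the tray's centre. Its lean in the image differs from a projected vertical by about 0.02 rad, in that one view only.
- The tube is clear of both tools, both collars are up, the short tube is seated, and the bystanders look unmoved.

**Disagreements:**
- The foot met the floor about 2 mm lower than I had worked out.
- The last 1 mm step pressed it down with 14 N, which is more than needed; I backed off 1 mm before opening the gripper.

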